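# Fill the spice carrier and lift it level

## Task

One spice jar has been left on the chopping board: set it down, without dropping it, upright and fully home in the empty well of the spice carrier and let go of it. Then take the carrier by its handle, lift it at least 10 cm clear of the worktop with all four jars in it, and finish while still holding it there, level and still. Leave everything else where it stands.

Things in the scene. Friction and masses are not known exactly. Their poses are not given: they have to be found in the camera images.
- carrier: spice carrier, loose, about 0.4 kg empty: a light wood tray 184 x 150 x 24 mm with four round wells in its top, a thin wire gallery (4 mm wire, top 58 mm above the worktop) round its edge and a handle standing over its middle. Origin at the centre of its underside; x along its 184 mm side and along the handle, y across, z up. It may stand turned any way round
- carrier_handle: the carrier's fixed handle: a light wood bar 150 mm long (carrier x), 18 mm thick (carrier y) and 24 mm tall on two thin steel posts 128 mm apart. Bar underside 129 mm, top 153 mm above the carrier's underside. Origin between the feet of the posts, 24 mm above the carrier's underside
- grip_mid (a point): the middle of the handle bar, 141 mm above the carrier's underside; the carrier with all four jars (about 0.85 kg in all) balances here. Axes as the carrier's
- well_0 (a point): centre of the flat floor of one well, at carrier (44, 38) mm, 10 mm above the carrier's underside; the well is 44 mm in diameter and 14 mm deep with a slightly bevelled mouth. Three of the four wells hold a jar at the start, one is empty
- well_1 (a point): centre of the flat floor of one well, at carrier (44, -38) mm, 10 mm above the carrier's underside; the well is 44 mm in diameter and 14 mm deep with a slightly bevelled mouth. Three of the four wells hold a jar at the start, one is empty
- well_2 (a point): centre of the flat floor of one well, at carrier (-44, 38) mm, 10 mm above the carrier's underside; the well is 44 mm in diameter and 14 mm deep with a slightly bevelled mouth. Three of the four wells hold a jar at the start, one is empty
- well_3 (a point): centre of the flat floor of one well, at carrier (-44, -38) mm, 10 mm above the carrier's underside; the well is 44 mm in diameter and 14 mm deep with a slightly bevelled mouth. Three of the four wells hold a jar at the start, one is empty
- jar_0: cylindrical glass spice jar, 41 mm diameter, 105 mm tall, with a dark ribbed screw cap (40 mm diameter, the top 21 mm) and a printed paper label; about 0.11 kg; origin at the centre of its underside, z up; any of the four jars may be the one standing outside the carrier, on the chopping board
- jar_1: cylindrical glass spice jar, 41 mm diameter, 105 mm tall, with a dark ribbed screw cap (40 mm diameter, the top 21 mm) and a printed paper label; about 0.11 kg; origin at the centre of its underside, z up; any of the four jars may be the one standing outside the carrier, on the chopping board
- jar_2: cylindrical glass spice jar, 41 mm diameter, 105 mm tall, with a dark ribbed screw cap (40 mm diameter, the top 21 mm) and a printed paper label; about 0.11 kg; origin at the centre of its underside, z up; any of the four jars may be the one standing outside the carrier, on the chopping board
- jar_3: cylindrical glass spice jar, 41 mm diameter, 105 mm tall, with a dark ribbed screw cap (40 mm diameter, the top 21 mm) and a printed paper label; about 0.11 kg; origin at the centre of its underside, z up; any of the four jars may be the one standing outside the carrier, on the chopping board
- board: fixed brown chopping board, 250 x 150 x 10 mm, on which the fourth jar stands; origin at the centre of its underside, x along its long side
- mug: green and white mug with one handle, 78 x 116 x 101 mm; stands loose on the worktop and is to be left alone; origin at the centre of its underside
- honey_jar: honey jar with black lid, 65 mm diameter, 86 mm tall; stands loose on the worktop and is to be left alone; origin at the centre of its underside
- mill: wooden pepper mill, 58 mm diameter, 170 mm tall; stands loose on the worktop and is to be left alone; origin at the centre of its underside
- fork: steel fork, 193 mm long, lying flat; stands loose on the worktop and is to be left alone; origin at the centre of its underside
- tin: food tin, 75 mm diameter, 110 mm tall; stands loose on the worktop and is to be left alone; origin at the centre of its underside
Not all that is in view belongs to the job. What is shaped like the jar_3 but red is not meant.

How it is judged (in metres and radians):
On the way, in this order (a step that is already met when the one before it is completed fails the run):
1. all four jars stand fully down in the carrier's wells, let go, with the carrier standing on the worktop ((distance between jar_0 and well_0 below 0.007 m or distance between jar_0 and well_1 below 0.007 m or distance between jar_0 and well_2 below 0.007 m or distance between jar_0 and well_3 below 0.007 m) and (distance between jar_1 and well_0 below 0.007 m or distance between jar_1 and well_1 below 0.007 m or distance between jar_1 and well_2 below 0.007 m or distance between jar_1 and well_3 below 0.007 m) and (distance between jar_2 and well_0 below 0.007 m or distance between jar_2 and well_1 below 0.007 m or distance between jar_2 and well_2 below 0.007 m or distance between jar_2 and well_3 below 0.007 m) and (distance between jar_3 and well_0 below 0.007 m or distance between jar_3 and well_1 below 0.007 m or distance between jar_3 and well_2 below 0.007 m or distance between jar_3 and well_3 below 0.007 m) and contact force between the fingers and jar_0 below 0.3 N and contact force between the fingers and jar_1 below 0.3 N and contact force between the fingers and jar_2 below 0.3 N and contact force between the fingers and jar_3 below 0.3 N and height (world z) of carrier below 0.006 m), for 0.2 s.
2. the carrier is lifted clear of the worktop by its handle (height (world z) of carrier above 0.06 m and contact force between the fingers and carrier_handle above 1 N), for 0.2 s.
At the end, for the whole second after the job is handed in: the fingers hold the carrier by its handle with its underside more than 90 mm above the worktop, tilted less than 0.1 rad (6 degrees) and still (under 0.03 m/s and 0.15 rad/s), resting on nothing else; every jar's foot is within 7 mm of the floor centre of a well, and the fingers touch no jar (height (world z) of carrier above 0.09 m and angle between carrier's own z axis and vertical below 0.1 rad and linear speed of carrier below 0.03 m/s and angular speed of carrier below 0.15 rad/s and contact force between the fingers and carrier_handle above 1 N and (distance between jar_0 and well_0 below 0.007 m or distance between jar_0 and well_1 below 0.007 m or distance between jar_0 and well_2 below 0.007 m or distance between jar_0 and well_3 below 0.007 m) and (distance between jar_1 and well_0 below 0.007 m or distance between jar_1 and well_1 below 0.007 m or distance between jar_1 and well_2 below 0.007 m or distance between jar_1 and well_3 below 0.007 m) and (distance between jar_2 and well_0 below 0.007 m or distance between jar_2 and well_1 below 0.007 m or distance between jar_2 and well_2 below 0.007 m or distance between jar_2 and well_3 below 0.007 m) and (distance between jar_3 and well_0 below 0.007 m or distance between jar_3 and well_1 below 0.007 m or distance between jar_3 and well_2 below 0.007 m or distance between jar_3 and well_3 below 0.007 m) and contact force between the fingers and jar_0 below 0.3 N and contact force between the fingers and jar_1 below 0.3 N and contact force between the fingers and jar_2 below 0.3 N and contact force between the fingers and jar_3 below 0.3 N and contact force between carrier and mug below 0.3 N and contact force between carrier and honey_jar below 0.3 N and contact force between carrier and mill below 0.3 N and contact force between carrier and fork below 0.3 N and contact force between carrier and tin below 0.3 N); the arm keeps its last pose, push and grip.
It fails at once if a jar is knocked over (angle between any of jar_0, jar_1, jar_2, jar_3's own z axis and vertical above 0.6 rad).
It fails at once if a jar is dropped or thrown: it moves faster than 0.5 m/s with no finger on it (while the carrier stands on the worktop) ((linear speed of jar_0 above 0.5 m/s and contact force between the fingers and jar_0 below 0.05 N and height (world z) of carrier below 0.01 m) or (linear speed of jar_1 above 0.5 m/s and contact force between the fingers and jar_1 below 0.05 N and height (world z) of carrier below 0.01 m) or (linear speed of jar_2 above 0.5 m/s and contact force between the fingers and jar_2 below 0.05 N and height (world z) of carrier below 0.01 m) or (linear speed of jar_3 above 0.5 m/s and contact force between the fingers and jar_3 below 0.05 N and height (world z) of carrier below 0.01 m)).
It fails at once if the carrier is tipped more than 20 degrees (angle between carrier's own z axis and vertical above 0.35 rad).
It fails at once if something else on the worktop is moved more than 30 mm (distance of any of mug, honey_jar, mill, fork, tin from where it was at the start of the episode above 0.03 m).
It also fails if it takes over 58 s, if anything falls off the work surface, if the arm or the gripper's body presses on something with over 40 N, if the wrist force passes 120 N, or if a joint passes its speed limit or range.

## Robot

A 6-joint arm with a two-finger parallel gripper is mounted at the origin on a cart in front of the work surface, level with it; the furniture and walls round the work are solid. World frame = base frame: x ahead of the robot, y to its left, z up, the work surface at z = 0. Lengths are in m, angles in degrees, forces in N, time in s.
With the tool pointing down it reaches from about 0.3 to 0.775 m from the base axis. Payload 14.6 kg.
Tool frame: the origin (TCP) lies at the very end of the fingers, on their centre line; the grasp point (between the pads) lies 19 mm behind it; z points along the fingers, y is the line along which they close (so a half turn about z gives the same grasp; the last joint's range is limited). The gripper opens to 94 mm and grips with 3 to 60 N. Pads are 16 mm wide; open, the fingers measure 119 mm over their backs; the gripper's body (75 mm by 177 mm) begins 78 mm behind the grasp point.
Start: joints at [63.277, 17.183, 87.147, -0, 75.671, -3.816], TCP at [0.214, 0.507, 0.205] pointing down, gripper open.
Joint ranges: [-173.82, 173.82], [-45.26, 126.66], [13.44, 144.39], [-59.66, 239.66], [0, 175.72], [-146.38, 146.38]. Speed limits (degrees/s): [127.2, 127.2, 147.25, 180, 180, 180].

## Interface

Orientations are given as a 3x3 rotation matrix whose columns are the frame's x, y, z axes.
In Python, from plant import read_state, capture, hand_in gives the robot as it stands.
- The arm moves only by the shell command python3 -m crank 'ROWS' [FORCE]. ROWS is JSON, a list of rows, each a list of 7 numbers: the shift along the tool's x, y, z in cm, then the turn, a rotation vector about the tool's x, y, z in rad, then the finger opening in cm, from 0 to 9.4. A call has 1 to 20 rows; each row shifts and turns the commanded pose from where the row before left it, along the tool's axes as they then stand; what a row does not reach is not made up. A row lasts 1/10 s, in which the tool goes at most 50 mm and 8.59 degrees, less where a joint would pass 70% of its speed; a pose out of reach is approached as far as the arm can. A call is refused whole if a number of a shift passes 5 or a number of a turn 0.15, either way. A call with a gripper value outside its range is refused whole. The fingers move at their own pace and stop on an object; FORCE is the grip in N (left out, the last holds). Time passes only in rows, so rows that do not move let the fingers close. It gives the time, the measured TCP pose, the force, the opening and the grip force at its end, in the units of the state.
- read_state(): the state, without advancing time (a new reading comes with each control period).
- capture(name): name is "side" or "top"; returns a dict with "frame" (480x640x3 uint8, red, green, blue), "mtx" (3x3 intrinsics, pixels), "dist_coeffs" ([k1, k2, p1, p2, k3] as OpenCV has them; the pictures are not rectified), "world_from_camera" (4x4, takes a point from camera to world coordinates). Camera axes: x right, y up, looking along -z (the intrinsics and any distortion apply to the point x, -y, -z); pixel columns grow to the right and rows downward; lengths in m; the calibration is good to about 2 mm. A picture is of the moment at which its call begins. There is no depth.
- hand_in(): hands the job in; it is judged then, once.
The state is a dict: "time_s": time; "q": joint angles; "qd": joint speeds; "joint_efforts": joint torques, N m; "tcp_pos": TCP position; "orientation": TCP orientation; "force": force on the tool from outside, world axes, zero at the start; "moment": the same for the moment, N m; "opening": finger opening in m; "finger_force": force on a finger pad.
Only numpy, scipy, OpenCV 4.12 (cv2) and the standard library are available. Lean on these libraries where they do the work, as an engineer would, in place of code of your own. Each camera call takes 0.05 s, during which the arm holds its last target. There are 200 camera calls.

## Working session

There is one attempt and no reset: what is moved stays moved. The work goes in short steps, Python scripts to look and compute and a shell command to move; the robot and the scene stay as the last step left them, time stands still between calls to the robot, and variables do not carry over. Pictures are saved under pics/ and viewed, at most 10 in all, crops included, and the job is handed in when it is done.

```bash
mkdir -p pics; ls; python3 - <<'E'
from plant import *
import cv2,numpy as np
for n in("top","side"):
    c=capture(n); cv2.imwrite(f"pics/{n}0.png",c["frame"][:,:,::-1]); print(n,c["mtx"],c["dist_coeffs"],np.round(c["world_from_camera"],4))
s=read_state();print(s)
E
```

```text
pics
top [[433.20103127   0.         317.40805829]
 [  0.         433.20103127 246.50349146]
 [  0.           0.           1.        ]] [-0.02001885  0.          0.          0.          0.        ] [[-0.0152  0.9735 -0.2281  0.345 ]
 [-0.9999 -0.0142  0.0057  0.1851]
 [ 0.0023  0.2282  0.9736  1.2551]
 [ 0.      0.      0.      1.    ]]
side [[582.23638968   0.         318.27795886]
 [  0.         582.23638968 245.42895689]
 [  0.           0.           1.        ]] [0.0559363 0.        0.        0.        0.       ] [[-0.9432  0.2691 -0.195   0.3171]
 [-0.332  -0.7374  0.5883  1.0159]
 [ 0.0145  0.6196  0.7848  1.2088]
 [ 0.      0.      0.      1.    ]]
{'time_s': 0.1, 'q': array([ 6.32773567e+01,  1.72128010e+01,  8.71752871e+01,  1.29951010e-03,
        7.56703968e+01, -3.81643854e+00]), 'qd': array([-0.00991137, -0.03064418, -0.13196128,  0.01806475, -0.08857436,
        0.07753321]), 'joint_efforts': array([ 6.29359620e-04, -5.32636464e+01, -3.53290057e+01,  7.09445472e-02,
        2.34476494e-02, -7.98123688e-05]), 'tcp_pos': array([0.21397343, 0.50642616, 0.20495041]), 'orientation': array([[-9.21141050e-01,  3.89228644e-01, -4.78632433e-04],
       [ 3.89228928e-01,  9.21140613e-01, -9.01849321e-04],
       [ 8.98621840e-05, -1.01702802e-03, -9.99999479e-01]]), 'force': array([0.10373003, 0.66161014, 0.27246018]), 'moment': array([-0.00629718, -0.01440314, -0.03401489]), 'finger_force': 0.0, 'opening': 0.09421977859326447}
```

View pics/top0.png

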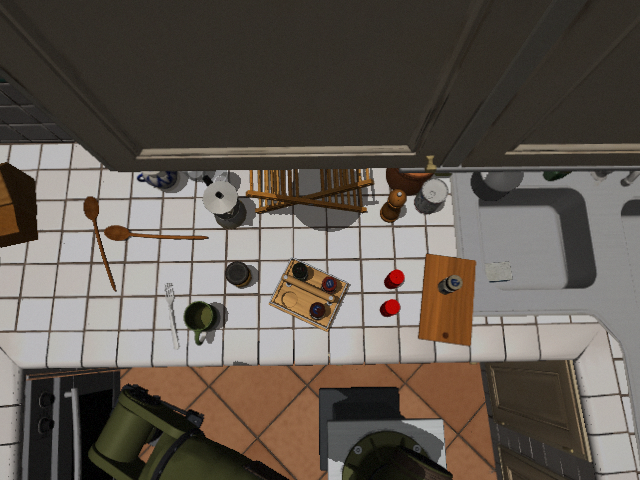

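View pics/side0.png

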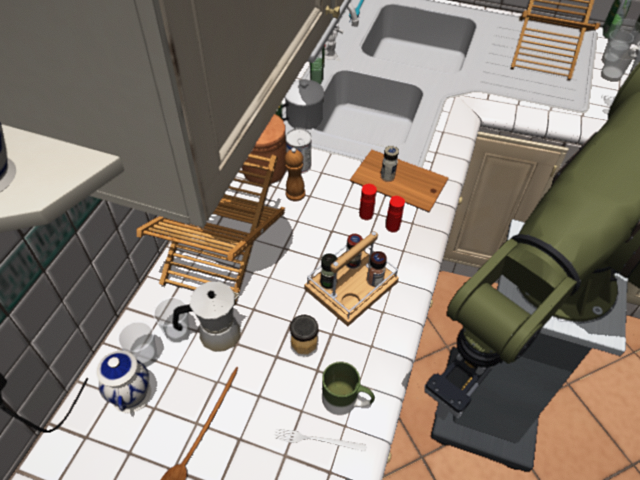

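The top view shows the carrier at about (309,293), with its empty well at lower left (290,298). The board is at (447,300), with a jar on it at (451,284). Candidates for the jar are the dark-capped one on the board (top 451,284; side 390,163) and two red cylinders (top 394,279 and 390,308; side 368,202 and 395,213). The board jar fits, because it has a glass body, label and dark cap and stands on the board. I'll confirm with an enlarged crop.

```bash
python3 - <<'E'
import cv2,numpy as np
t=cv2.imread("pics/top0.png")[250:350,260:480]; s=cv2.imread("pics/side0.png")[135:330,290:460]
t=cv2.resize(t,None,fx=3.6,fy=3.6,interpolation=cv2.INTER_CUBIC)
cv2.imwrite("pics/topc.png",t)
cv2.imwrite("pics/sidec.png",cv2.resize(s,None,fx=3,fy=3,interpolation=cv2.INTER_CUBIC))
E
```

```text
(no output)
```

View pics/topc.png

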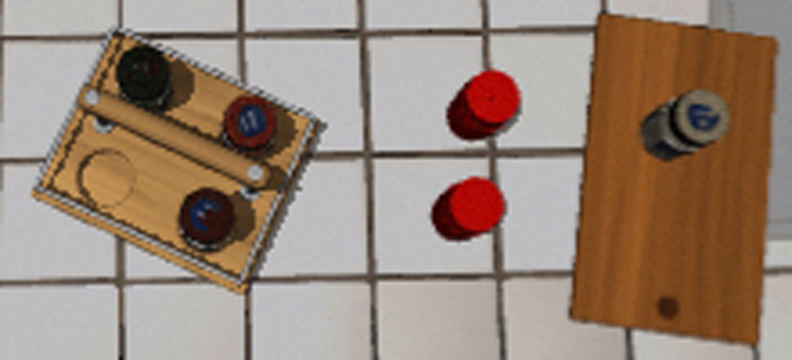

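View pics/sidec.png

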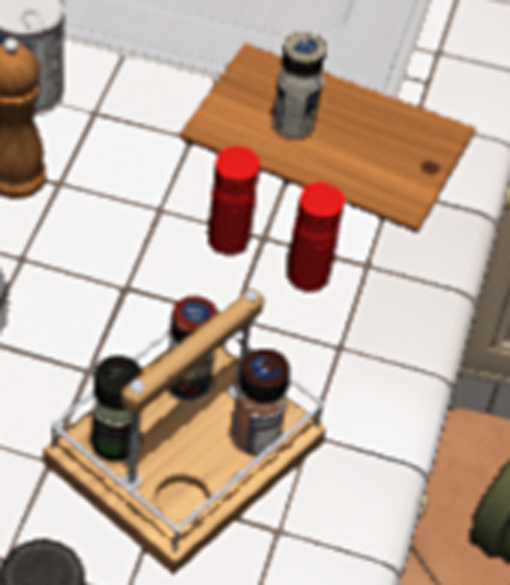

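The crops confirm it: the jar on the board has a glass body, printed label and ribbed cap, while the plain red cylinders stand on the tiles. I'll now locate everything from matched pixels.

```bash
cat > h.py <<'E'
import numpy as np,cv2
from plant import *
from scipy.optimize import least_squares
F=np.diag([1,-1,-1.])
def proj(c,P):
    T=np.linalg.inv(c["world_from_camera"]); R=F@T[:3,:3]; t=F@T[:3,3]
    return cv2.projectPoints(np.atleast_2d(np.float64(P)),cv2.Rodrigues(R)[0],t,c["mtx"],np.array(c["dist_coeffs"]))[0][:,0]
def ray(c,uv,z):
    p=cv2.undistortPoints(np.float64([[uv]]),c["mtx"],np.array(c["dist_coeffs"]))[0,0]
    W=c["world_from_camera"]; d=W[:3,:3]@F@np.r_[p,1]; o=W[:3,3]
    return o+d*(z-o[2])/d[2]
def carr(q,P):
    a=q[2];P=np.float64(P); return np.c_[q[0]+np.cos(a)*P[:,0]-np.sin(a)*P[:,1],q[1]+np.sin(a)*P[:,0]+np.cos(a)*P[:,1],P[:,2]]
E
python3 - <<'E'
from h import *
ct,cs=capture("top"),capture("side")
ut=lambda p:(np.array(p)+.5)/3.6-.5+[260,250]
us=lambda p:(np.array(p)+.5)/3-.5+[290,135]
names=["capA","capB","capC","p1","p2","well","jar","redA","redB"]
T=ut([(143,74),(251,121),(208,214),(93,97),(255,173),(107,178),(702,114),(495,96),(476,205)])
S=us([(118,370),(195,312),(266,367),(136,386),(254,297),(183,494),(304,47),(238,166),(321,202)])
Z=[.115]*3+[.153]*2+[.024]+[.115]+[.105]*2
for n,a,b,z in zip(names,T,S,Z): print(n,ray(ct,a,z).round(4)[:2],ray(cs,b,z).round(4)[:2])
M=[(-.044,.038,.115),(.044,.038,.115),(.044,-.038,.115),(-.064,0,.153),(.064,0,.153),(-.044,-.038,.024)]
p1,p2=ray(ct,T[3],.153),ray(ct,T[4],.153)
q0=[*(p1+p2)[:2]/2,np.arctan2(*(p2-p1)[1::-1])]
def f(q,k=(1,1)): P=carr(q,M); return np.r_[(proj(ct,P)-T[:6]).ravel()*k[0],(proj(cs,P)-S[:6]).ravel()*k[1]]
for k in((1,1),(1,0),(0,1)):
    r=least_squares(f,q0,args=(k,)).x; print(r.round(4),np.degrees(r[2]),f(r,k).reshape(-1,2).round(1).tolist())
    j=least_squares(lambda q:np.r_[(proj(ct,[q[0],q[1],.115])-T[6]).ravel()*k[0],(proj(cs,[q[0],q[1],.115])-S[6]).ravel()*k[1]],[.3,-.1]);print("jar",j.x,j.fun)
    q=least_squares(f,q0,args=(k,)).x;print("well",carr(q,M)[5])
E
```

```text
capA [0.5479 0.2276] [0.5526 0.2229]
capB [0.5116 0.1483] [0.5131 0.1462]
capC [0.444 0.181] [0.4441 0.1802]
p1 [0.525 0.262] [0.5268 0.2601]
p2 [0.469  0.1475] [0.4673 0.1461]
well [0.4813 0.2598] [0.4828 0.2575]
jar [ 0.5117 -0.1852] [ 0.5116 -0.1865]
redA [ 0.5291 -0.0346] [ 0.528  -0.0311]
redB [ 0.4484 -0.016 ] [ 0.4493 -0.0147]
[ 0.4972  0.2034 -2.0298] -116.3000972461446 [[0.6, -1.1], [0.4, -0.1], [0.1, 0.2], [0.5, -0.2], [0.6, 0.1], [0.1, -0.5], [0.3, 1.2], [0.4, 0.4], [0.2, 0.2], [0.5, 0.4], [-0.6, -0.2], [-0.2, 0.7]]
jar [ 0.51161041 -0.18564422] [ 0.15527172  0.01807849 -0.08511999  0.21245191]
well [0.48258517 0.25969124 0.024     ]
[ 0.4965  0.2044 -2.0178] -115.60908038954287 [[-0.0, -0.7], [-0.0, -0.1], [-0.1, 0.3], [-0.0, 0.3], [0.3, 0.1], [-0.2, 0.0], [0.0, 0.0], [0.0, 0.0], [0.0, 0.0], [0.0, 0.0], [-0.0, 0.0], [0.0, 0.0]]
jar [ 0.51166543 -0.18523338] [ 0.  0. -0.  0.]
well [0.48123049 0.26046908 0.024     ]
[ 0.4978  0.2022 -2.0407] -116.92286058471423 [[0.0, -0.0], [0.0, -0.0], [0.0, 0.0], [0.0, -0.0], [0.0, 0.0], [0.0, -0.0], [0.2, 0.5], [0.6, 0.0], [0.1, -0.0], [0.2, -0.3], [-0.5, -0.5], [-0.5, 0.2]]
jar [ 0.51161257 -0.18654961] [0. 0. 0. 0.]
well [0.48382066 0.25860845 0.024     ]
```

```bash
python3 -m crank '[[0,0,-2.5,0,0,0.06,9.4],[0,0,-2.5,0,0,0,9.4],[0,0,0,0,0,0,9.4]]'
cat > d.py <<'E'
import sys,numpy as np
from plant import read_state
s=read_state();R=s["orientation"];t=np.array([float(v) for v in sys.argv[1:4]])
print("d_cm",(R.T@(t-s["tcp_pos"])*100).round(2),"yaw_y",np.degrees(np.arctan2(R[1,1],R[0,1])).round(2),"z",R[:,2].round(4),s["tcp_pos"].round(4),"t",s["time_s"],"F",s["force"].round(1),"op",s["opening"],s["finger_force"])
E
python3 d.py 0.5116 -0.1856 0.25
```

```text
time_s: 0.5
tcp_pos: [0.2145, 0.5075, 0.2585]
orientation: [[-0.896, 0.444, 0.002], [0.444, 0.896, 0.004], [-0.0, 0.005, -1.0]]
force: [0.2, -0.0, 0.2]
opening: 0.0941
finger_force: 0.0
d_cm [-57.38 -48.93   0.62] yaw_y 63.66 z [ 0.0022  0.0043 -1.    ] [0.2145 0.5075 0.2585] t 0.5 F [ 0.2 -0.   0.2] op 0.09414801868600224 0.0
```

```bash
python3 -m crank '[[-2.87,-2.45,0,0,0,0,9.4],[-2.87,-2.45,0,0,0,0,9.4],[-2.87,-2.45,0,0,0,0,9.4],[-2.87,-2.45,0,0,0,0,9.4],[-2.87,-2.45,0,0,0,0,9.4],[-2.87,-2.45,0,0,0,0,9.4],[-2.87,-2.45,0,0,0,0,9.4],[-2.87,-2.45,0,0,0,0,9.4],[-2.87,-2.45,0,0,0,0,9.4],[-2.87,-2.45,0,0,0,0,9.4],[-2.87,-2.45,0,0,0,0,9.4],[-2.87,-2.45,0,0,0,0,9.4],[-2.87,-2.45,0,0,0,0,9.4],[-2.87,-2.45,0,0,0,0,9.4],[-2.87,-2.45,0,0,0,0,9.4],[-2.87,-2.45,0,0,0,0,9.4],[-2.87,-2.45,0,0,0,0,9.4],[-2.87,-2.45,0,0,0,0,9.4],[-2.87,-2.45,0,0,0,0,9.4],[-2.87,-2.45,0,0,0,0,9.4]]' >/dev/null;  python3 -m crank '[[0,0,0,0,0,0,9.4],[0,0,0,0,0,0,9.4],[0,0,0,0,0,0,9.4]]' >/dev/null; python3 d.py 0.5116 -0.1856 0.08
```

```text
d_cm [-0.05  0.11 17.51] yaw_y 63.69 z [-5.e-04  4.e-04 -1.e+00] [ 0.5107 -0.1864  0.2551] t 2.8 F [-0.1  0.2 -0.5] op 0.09454877055566036 0.0
```

```bash
python3 -m crank '[[0,0.1,2.5,0,0,0,9.4],[0,0,2.5,0,0,0,8],[0,0,2.5,0,0,0,8],[0,0,2.5,0,0,0,8],[0,0,2.5,0,0,0,8],[0,0,2,0,0,0,8],[0,0,1.5,0,0,0,8],[0,0,1,0,0,0,8],[0,0,0.5,0,0,0,8],[0,0,0,0,0,0,8],[0,0,0,0,0,0,8],[0,0,0,0,0,0,6],[0,0,0,0,0,0,5],[0,0,0,0,0,0,4],[0,0,0,0,0,0,3],[0,0,0,0,0,0,3],[0,0,0,0,0,0,3],[0,0,0,0,0,0,3],[0,0,0,0,0,0,3]]' 12; python3 d.py 0.5116 -0.1856 0.27
```

```text
time_s: 4.7
tcp_pos: [0.5114, -0.1863, 0.0805]
orientation: [[-0.896, 0.444, -0.0], [0.444, 0.896, 0.0], [0.0, 0.0, -1.0]]
force: [0.7, 0.3, 0.5]
opening: 0.0405
finger_force: 12.0
d_cm [  0.02   0.07 -18.95] yaw_y 63.65 z [-0.  0. -1.] [ 0.5114 -0.1863  0.0805] t 4.7 F [0.7 0.3 0.5] op 0.04045066284725371 11.993147134780884
```

```bash
python3 -m crank '[[0,0,-0.5,0,0,0,3],[0,0,-1.5,0,0,0,3],[0,0,-2.5,0,0,0,3],[0,0,-2.5,0,0,0,3],[0,0,-2.5,0,0,0,3],[0,0,-2.5,0,0,0,3],[0,0,-2.5,0,0,0,3],[0,0,-2.5,0,0,0,3],[0,0,-1.5,0,0,0,3],[0,0,-0.5,0,0,0,3],[0,0,0,0,0,0,3]]' >/dev/null; python3 -m crank '[[0.6,1.06,0,0,0,0,3],[1.2,2.1,0,0,0,0,3],[1.6,2.76,0,0,0,0,3],[1.6,2.76,0,0,0,0,3],[1.6,2.76,0,0,0,0,3],[1.6,2.76,0,0,0,0,3],[1.6,2.76,0,0,0,0,3],[1.6,2.76,0,0,0,0,3],[1.6,2.76,0,0,0,0,3],[1.6,2.76,0,0,0,0,3],[1.6,2.76,0,0,0,0,3],[1.6,2.76,0,0,0,0,3],[1.6,2.76,0,0,0,0,3],[1.6,2.76,0,0,0,0,3],[1.2,2.1,0,0,0,0,3],[0.6,1.06,0,0,0,0,3],[0,0,0,0,0,0,3],[0,0,0,0,0,0,3],[0,0,0,0,0,0,3]]' ; python3 d.py 0.4826 0.2597 0.27
python3 - <<'E'
from h import *
for n in("top","side"): cv2.imwrite(f"pics/{n}1.png",capture(n)["frame"][:,:,::-1])
a=cv2.imread("pics/top1.png")[240:350,240:380];b=cv2.imread("pics/side1.png")[190:340,290:430]
r=lambda i,s:cv2.resize(i,None,fx=s,fy=s,interpolation=cv2.INTER_CUBIC)
a=r(a,2.8);b=r(b,2.8);o=np.zeros((420,800,3),np.uint8);o[:a.shape[0],:392]=a;o[:420,400:792]=b;cv2.imwrite("pics/m1.png",o)
E
```

```text
time_s: 7.7
tcp_pos: [0.4823, 0.2674, 0.2704]
orientation: [[-0.896, 0.445, -0.0], [0.445, 0.896, -0.0], [-0.0, -0.0, -1.0]]
force: [-0.1, 0.6, -0.4]
opening: 0.0405
finger_force: 12.0
d_cm [-0.37 -0.67  0.04] yaw_y 63.6 z [-1.e-04 -2.e-04 -1.e+00] [0.4823 0.2674 0.2704] t 7.7 F [-0.1  0.6 -0.4] op 0.04051934139022443 11.991490870714188
```

View pics/m1.png

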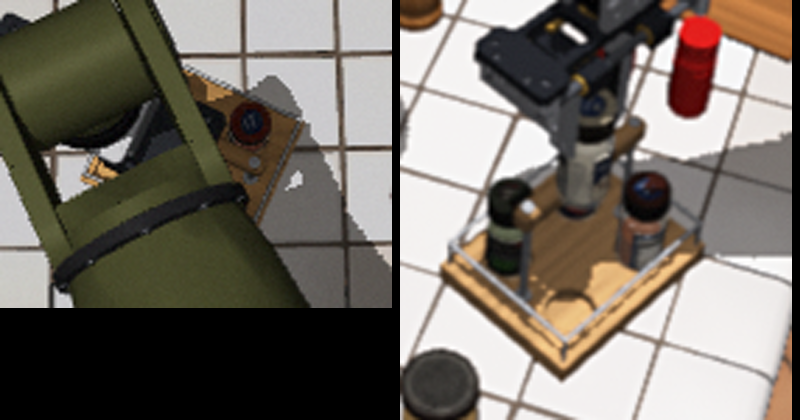

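Side view: the held jar hangs upright over the tray, and the empty well shows at crop (570,310) with the handle and the other jars clear. I'll shift and lower to about 5 mm above the well.

```bash
python3 -m crank '[[-0.18,-0.37,0,0,0,0,3],[-0.18,-0.37,0,0,0,0,3],[0,0,1,0,0,0,3],[0,0,2,0,0,0,3],[0,0,2.5,0,0,0,3],[0,0,2.5,0,0,0,3],[0,0,2.5,0,0,0,3],[0,0,2.5,0,0,0,3],[0,0,2,0,0,0,3],[0,0,1.2,0,0,0,3],[0,0,0.6,0,0,0,3],[0,0,0.3,0,0,0,3],[0,0,0,0,0,0,3],[0,0,0,0,0,0,3],[0,0,0,0,0,0,3]]' >/dev/null; python3 d.py 0.4822 0.2592 0.0805
python3 - <<'E'
from h import *
c=capture("side");f=c["frame"][:,:,::-1].copy();cv2.imwrite("pics/side2.png",f)
s=read_state();x,y,z=s["tcp_pos"]
x0,y0,w,h=310,220,100,110;k=5.4
o=cv2.resize(f[y0:y0+h,x0:x0+w],None,fx=k,fy=k,interpolation=cv2.INTER_CUBIC)
a=np.linspace(0,6.28,60)
def ring(cx,cy,cz,r,col):
    p=proj(c,np.c_[cx+r*np.cos(a),cy+r*np.sin(a),0*a+cz]);p=(p-[x0,y0]+.5)*k-.5
    cv2.polylines(o,[np.int32(p)],1,col,1)
ring(x,y,z-.0705,.0205,(0,0,255)); ring(.4822,.2592,.024,.022,(0,255,0))
cv2.imwrite("pics/m2.png",o)
E
```

```text
d_cm [-0.03 -0.1   1.96] yaw_y 63.65 z [ 1.e-03  4.e-04 -1.e+00] [0.4824 0.2602 0.1001] t 9.3 F [-0.5  1.3 -1.3] op 0.04074262010351659 11.99184536933899
```

View pics/m2.png

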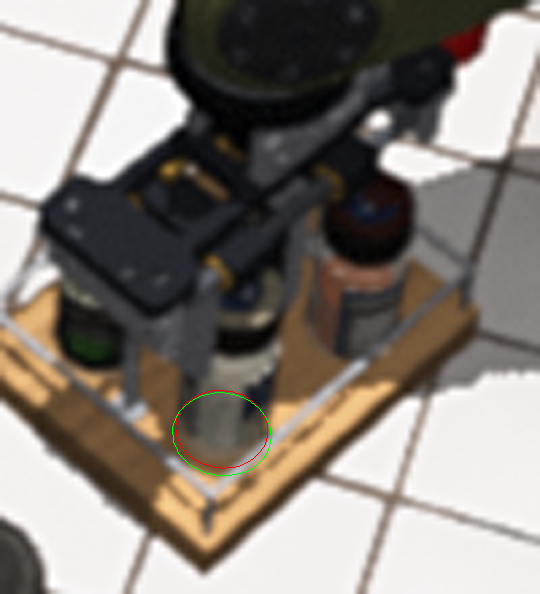

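The jar foot is just above the well, with its body centred near x≈230 in the crop, while the predicted ring is at (221,430). I'll check with a full model overlay.

```bash
cat > ov.py <<'E'
from h import *
def ov(src,cam,box,k,tcp,q,out,jar=True):
    c=capture(cam);f=cv2.imread(src);x0,y0,w,h=box
    o=cv2.resize(f[y0:y0+h,x0:x0+w],None,fx=k,fy=k,interpolation=cv2.INTER_CUBIC)
    a=np.linspace(0,6.28,60)
    def line(P,col,cl=1):
        p=(proj(c,P)-[x0,y0]+.5)*k-.5; cv2.polylines(o,[np.int32(p*8)],cl,col,1,cv2.LINE_AA,3)
    def ring(cx,cy,cz,r,col): line(np.c_[cx+r*np.cos(a),cy+r*np.sin(a),0*a+cz],col)
    if jar:
        x,y,z=tcp;b=z-.0705
        for zz,r in((b,.0205),(b+.084,.0205),(b+.105,.02)): ring(x,y,zz,r,(0,0,255))
    for zz in(.024,0): line(carr(q,[(sx*.092,sy*.075,zz) for sx,sy in((1,1),(1,-1),(-1,-1),(-1,1))]),(0,255,0))
    w=carr(q,[(-.044,-.038,.024)])[0]; ring(*w,.022,(255,255,0))
    cv2.imwrite(out,o)
E
python3 - <<'E'
from ov import *
a=(0.4972,0.2034,-2.0298)
ov("pics/side2.png","side",(300,225,106,110),5.4,read_state()["tcp_pos"],a,"pics/m3.png")
E
```

```text
(no output)
```

View pics/m3.png

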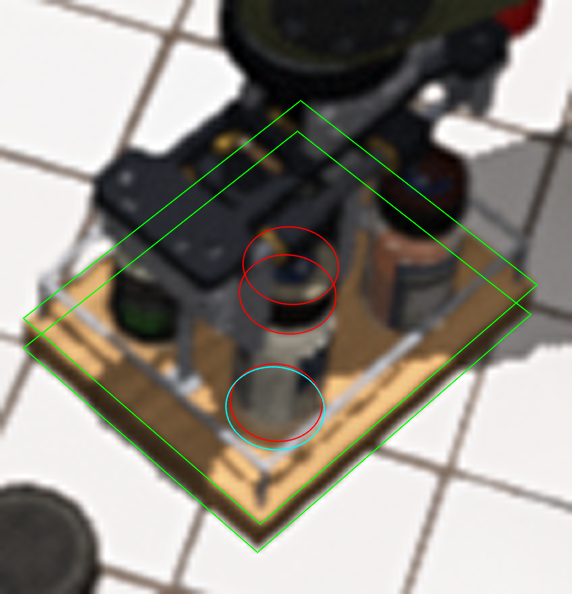

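```bash
python3 -m crank '[[0,-0.05,0.2,0,0,0,3],[0,0,0.2,0,0,0,3],[0,0,0.2,0,0,0,3],[0,0,0.1,0,0,0,3],[0,0,0.1,0,0,0,3],[0,0,0,0,0,0,3],[0,0,0,0,0,0,3]]' >/dev/null; python3 d.py 0.4824 0.2597 0.0805
```

```text
d_cm [-0.04  0.03  1.1 ] yaw_y 63.66 z [ 1.e-04 -0.e+00 -1.e+00] [0.4819 0.2596 0.0915] t 10.1 F [-0.2 -1.  -0.3] op 0.04070015399873269 11.991742551326752
```

No contact force 3 mm below the rim, so the jar is in the well. Continuing down.

```bash
python3 -m crank '[[0,0,0.2,0,0,0,3],[0,0,0.2,0,0,0,3],[0,0,0.2,0,0,0,3],[0,0,0.2,0,0,0,3],[0,0,0.1,0,0,0,3],[0,0,0,0,0,0,3],[0,0,0,0,0,0,3]]' >/dev/null; python3 d.py 0.4824 0.2597 0.0805
```

```text
d_cm [-0.04  0.03  0.2 ] yaw_y 63.65 z [ 0.  0. -1.] [0.4819 0.2596 0.0825] t 10.8 F [-0.3 -0.7 -0.4] op 0.04093610890244331 11.991739869117737
```

```bash
python3 -m crank '[[0,0,0.1,0,0,0,3],[0,0,0.1,0,0,0,3],[0,0,0.05,0,0,0,3],[0,0,0,0,0,0,3],[0,0,0,0,0,0,3]]' >/dev/null; python3 d.py 0.4824 0.2597 0.0805
```

```text
d_cm [-0.03  0.02 -0.01] yaw_y 63.65 z [ 6.e-04  1.e-04 -1.e+00] [0.4821 0.2596 0.0804] t 11.3 F [-1.6 -2.   5.1] op 0.040449747712155426 12.005607336759567
```

5 N of floor contact at exactly the expected height, so the jar is home. I'll release, then rise.

```bash
python3 -m crank '[[0,0,-0.05,0,0,0,4.2],[0,0,0,0,0,0,4.6],[0,0,0,0,0,0,5.4],[0,0,0,0,0,0,6],[0,0,0,0,0,0,6],[0,0,-0.5,0,0,0,6],[0,0,-1,0,0,0,6],[0,0,-2,0,0,0,6],[0,0,-2.5,0,0,0,6],[0,0,-2.5,0,0,0,6],[0,0,-2.5,0,0,0,6],[0,0,-2,0,0,0,6],[0,0,0,0,0,0,6],[0,0,0,0,0,0,6]]' >/dev/null; python3 d.py 0.4975 0.2030 0.2105
python3 - <<'E'
from h import *
for n in("top","side"): cv2.imwrite(f"pics/{n}3.png",capture(n)["frame"][:,:,::-1])
a=cv2.imread("pics/top3.png")[240:350,240:380];b=cv2.imread("pics/side3.png")[190:340,290:430]
r=lambda i,s:cv2.resize(i,None,fx=s,fy=s,interpolation=cv2.INTER_CUBIC)
a=r(a,2.8);b=r(b,2.8);o=np.zeros((420,800,3),np.uint8);o[:a.shape[0],:392]=a;o[:420,400:792]=b;cv2.imwrite("pics/m4.png",o)
E
```

```text
d_cm [-3.92 -4.37 -0.01] yaw_y 63.66 z [ 4.e-04  2.e-04 -1.e+00] [0.4818 0.2596 0.2104] t 12.7 F [ 1.   0.7 -1.1] op 0.060077412745770394 0.0
```

View pics/m4.png

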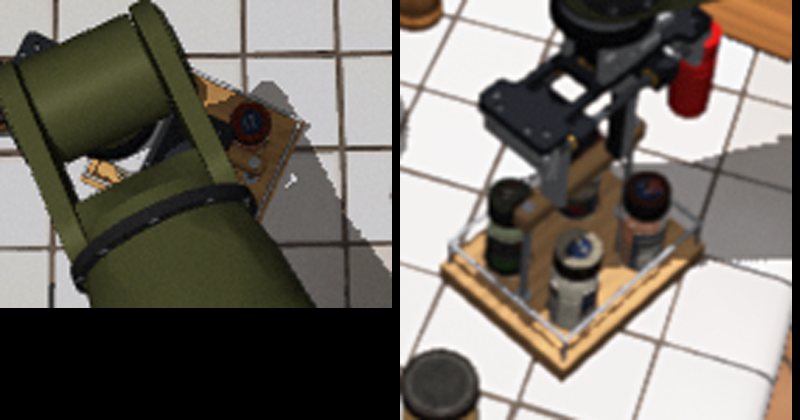

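The jar stands upright in the fourth well at the same height as the others (side crop 577,285). Next I'll move over the handle's middle and turn 90°.

```bash
python3 -m crank '[[-1.3,-1.46,0,0,0,0,6],[-1.3,-1.46,0,0,0,0,6],[-1.3,-1.45,0,0,0,0,6],[0,0,0,0,0,0.13,6],[0,0,0,0,0,0.13,6],[0,0,0,0,0,0.13,6],[0,0,0,0,0,0.13,6],[0,0,0,0,0,0.13,6],[0,0,0,0,0,0.13,6],[0,0,0,0,0,0.13,6],[0,0,0,0,0,0.13,6],[0,0,0,0,0,0.13,6],[0,0,0,0,0,0.13,6],[0,0,0,0,0,0.13,6],[0,0,0,0,0,0.14,6],[0,0,0,0,0,0,6],[0,0,0,0,0,0,6]]' >/dev/null; python3 d.py 0.497 0.2033 0.121
```

```text
d_cm [ 0.02 -0.02  8.88] yaw_y -26.06 z [-1.1e-03 -4.0e-04 -1.0e+00] [0.4972 0.2031 0.2098] t 14.5 F [-0.4  0.3  0.4] op 0.060152169426692326 0.0
```

```bash
python3 -m crank '[[0,0,1.5,0,0,0,6],[0,0,2,0,0,0,6],[0,0,2,0,0,0,6],[0,0,1.5,0,0,0,6],[0,0,1,0,0,0,6],[0,0,0.6,0,0,0,6],[0,0,0.2,0,0,0,6],[0,0,0,0,0,0,5],[0,0,0,0,0,0,4],[0,0,0,0,0,0,3],[0,0,0,0,0,0,2.4],[0,0,0,0,0,0,2],[0,0,0,0,0,0,1.6],[0,0,0,0,0,0,1],[0,0,0,0,0,0,1],[0,0,0,0,0,0,1],[0,0,0,0,0,0,1],[0,0,0,0,0,0,1]]' 40; python3 d.py 0.497 0.2033 0.25
```

```text
time_s: 16.3
tcp_pos: [0.4971, 0.2033, 0.1224]
orientation: [[0.443, 0.897, -0.001], [0.897, -0.443, 0.0], [-0.0, -0.001, -1.0]]
force: [-4.5, 1.6, 1.9]
opening: 0.0177
finger_force: 40.0
d_cm [-1.000e-02 -2.000e-02 -1.276e+01] yaw_y -26.29 z [-7.e-04  1.e-04 -1.e+00] [0.4971 0.2033 0.1224] t 16.3 F [-4.5  1.6  1.9] op 0.017697918763339527 39.990354180336
```

The bar is gripped (17.7 mm, 40 N). Lifting 13.5 cm smoothly.

```bash
python3 -m crank '[[0,0,-0.2,0,0,0,1],[0,0,-0.4,0,0,0,1],[0,0,-0.7,0,0,0,1],[0,0,-1,0,0,0,1],[0,0,-1,0,0,0,1],[0,0,-1,0,0,0,1],[0,0,-1,0,0,0,1],[0,0,-1,0,0,0,1],[0,0,-1,0,0,0,1],[0,0,-1,0,0,0,1],[0,0,-1,0,0,0,1],[0,0,-1,0,0,0,1],[0,0,-1,0,0,0,1],[0,0,-0.8,0,0,0,1],[0,0,-0.6,0,0,0,1],[0,0,-0.4,0,0,0,1],[0,0,-0.3,0,0,0,1],[0,0,-0.1,0,0,0,1],[0,0,0,0,0,0,1],[0,0,0,0,0,0,1]]' ; python3 -m crank '[[0,0,0,0,0,0,1],[0,0,0,0,0,0,1],[0,0,0,0,0,0,1],[0,0,0,0,0,0,1],[0,0,0,0,0,0,1]]' 
python3 - <<'E'
from h import *
f=capture("side")["frame"][:,:,::-1]
cv2.imwrite("pics/m5.png",cv2.resize(f[120:340,230:460],None,fx=2.6,fy=2.6,interpolation=cv2.INTER_CUBIC))
E
```

```text
time_s: 18.3
tcp_pos: [0.4973, 0.2031, 0.2571]
orientation: [[0.443, 0.897, -0.001], [0.897, -0.443, -0.0], [-0.0, -0.0, -1.0]]
force: [-0.1, -0.6, -8.6]
opening: 0.0177
finger_force: 40.0
time_s: 18.8
tcp_pos: [0.4974, 0.2031, 0.2574]
orientation: [[0.443, 0.896, -0.0], [0.896, -0.443, 0.0], [-0.0, -0.0, -1.0]]
force: [0.4, -0.9, -8.1]
opening: 0.0176
finger_force: 40.0
```

View pics/m5.png

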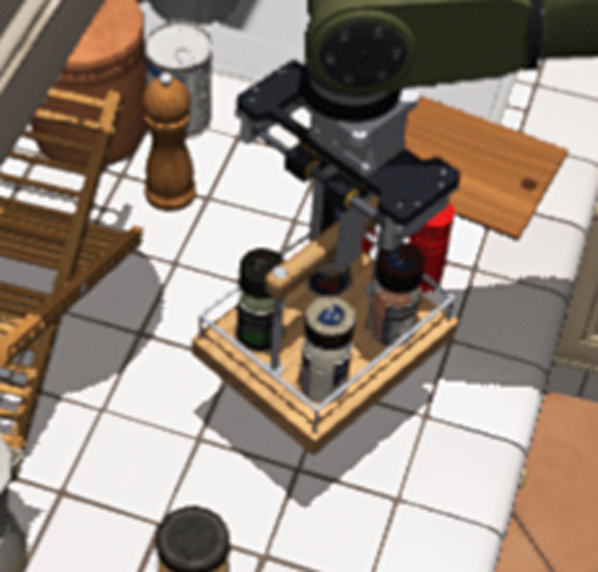

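The carrier hangs level with all four jars in it, clear of the worktop (its shadow is well below, crop 310,480). The measured load of 8.1 N matches about 0.85 kg.

```bash
python3 -c "from plant import *;print(hand_in())"
```

```text
the job is handed in; nothing more can be done
None
```

The jar is home in the empty well, and I handed the job in at about 19 s with the carrier held level by its handle, all four jars in it, about 13.5 cm above the worktop; no verdict was returned.

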